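# Change the toy figure in the painting clamp

## Robot

A 6-joint arm with a two-finger parallel gripper is mounted at the origin on the work surface. World frame = base frame: x ahead of the robot, y to its left, z up, the work surface at z = 0. Lengths are in m, angles in degrees, forces in N, time in s.
With the tool pointing down it reaches from about 0.35 to 0.725 m from the base axis. Payload 6 kg.
Tool frame: the origin (TCP) lies between the finger pads; the fingertips stand 8 mm ahead of it and the grasp point (between the pads) lies 11 mm behind it; z points along the fingers, y is the line along which they close (so a half turn about z gives the same grasp; the last joint's range is limited). The gripper opens to 85 mm and grips with 20 to 120 N. Pads are 22 mm wide; open, the fingers measure 114 mm over their backs; the gripper's body (76 mm by 85 mm) begins 54 mm behind the grasp point. The pads swing forward as they close: fully open they stand 13 mm farther back than shut.
Start: joints at [95.037, 2.303, 4.859, 0, -92.561, -19.12], TCP at [0.146, 0.582, 0.239] pointing down, gripper open.
Joint ranges: [-146.85, 146.85], [-73.84, 115.35], [-62.03, 85.46], [-188.31, 113.3], [-161.28, -10.13], [-171.36, 171.36]. Speed limits (degrees/s): [147.25, 147.25, 172.46, 180, 180, 180].

## Interface

Orientations are given as a 3x3 rotation matrix whose columns are the frame's x, y, z axes.
In Python, from workcell import ctrl gives the robot as it stands.
- The arm moves only by the tool arm_command, never from a script. Its argument "rows" is a list of rows, each a list of 6 numbers: the shift along the tool's x, y, z in mm, then the turn, a rotation vector about the tool's x, y, z in degrees. A call has 1 to 20 rows; each row shifts and turns the commanded pose from where the row before left it, along the tool's axes as they then stand; what a row does not reach is not made up. A row lasts 1/8 s, in which the tool goes at most 62.5 mm and 10.7 degrees, less where a joint would pass 70% of its speed; a pose out of reach is approached as far as the arm can. A call with a gripper value outside its range is refused whole. "claw" is the opening, from 0 (shut) to 1 (fully open), set as the call begins (left out, the last holds). The fingers move at their own pace and stop on an object; the grip force is fixed at half the most. Time passes only in rows, so rows that do not move let the fingers close. It gives the time, the measured TCP pose, the force, the opening and the grip force at its end, in the units of the state.
- ctrl.get_obs(): the state, without advancing time (a new reading comes with each control period).
- ctrl.read_camera(name): name is "scene" or "top" or "wrist"; returns a dict with "image" (420x560x3 uint8, red, green, blue), "fx", "fy", "cx", "cy" (pixels), "origin" and "attitude" of the camera in the world. Camera axes: x right, y up, looking along -z (the intrinsics and any distortion apply to the point x, -y, -z); pixel columns grow to the right and rows downward; lengths in m; the calibration is good to about 2 mm. A picture is of the moment at which its call begins. There is no depth.
- ctrl.close_job(): hands the job in; it is judged then, once.
The state is a dict: "clock": time; "joint_pos": joint angles; "joint_vel": joint speeds; "joint_efforts": joint torques, N m; "ee_pos": TCP position; "orientation": TCP orientation; "ft_force": force on the tool from outside, world axes, zero at the start; "wrist_torque": the same for the moment, N m; "opening": finger opening in m; "gripper_force": force on a finger pad.
Only numpy, scipy, OpenCV 4.12 (cv2) and the standard library are available. Lean on these libraries where they do the work, as an engineer would, in place of code of your own. Each camera call takes 0.05 s, during which the arm holds its last target. There are 200 camera calls.

## Task

Pull the gnome with the pointed hat out of the leaning painting clamp and hang it by its collar in the empty slot of the drying rack. Then take the round-headed doll from the rack and push its shank straight into the clamp, past the spring plunger, until its collar sits fully down on the clamp's mouth, and let go. Do not drop either figure or lay it on the table, and leave the flat-hatted soldier, the paint jar and the sanding block where they are.

Things in the scene. Friction and masses are not known exactly. Their poses are not given: they have to be found in the camera images.
- clamp_mouth (a point): Painting clamp: eight-sided aluminium socket, 40 mm across, 60 mm long, on a fixed dark steel foot, its axis leaning 35 deg from vertical, mouth tipped to the robot. This point: centre of the flat rim, 105 mm above the table; z points out along the bore, y is level, to the plunger's side. Bore 20 mm, right through, with a funnel 28 mm wide at the rim, 6 mm deep. Left or right of the robot.
- plunger (a joint): Spring plunger, 10 mm ball nose, in the clamp's wall 25 mm below the rim, pushing across the bore from its +y side (black button outside). Metres, grows as pushed out: -0.003 when the clamp is empty, about 0 bearing on a shank. Pushes with 4 to 6 N; a shank drags with 1 to 5 N going in or out (more while its foot lifts the ball) and does not slide in by its weight.
- gnome_body (a point): Turned wooden gnome, pointed hat, 40 to 90 g, at first home in the clamp. From the foot: shank 16 mm dia, 55 long with a half-round foot; collar 40 mm dia, 5 thick; round body 34 mm dia, 40 tall (grip it here, any direction); cone hat. Point: on the axis, mid-height of the body, 25 mm above the collar's underside, 80 above the foot, 50 below the hat's tip; z along the axis to the head.
- doll_body (a point): Turned wooden doll with a round ball head (29 mm), 40 to 90 g; shank, collar, body, point and axes as the gnome's; the head ends 47 mm above this point. At first it hangs upright in a slot of the rack, collar on the rack's top. Fully home in the clamp, this point lies 25 mm out from the mouth along the mouth's z axis.
- soldier_body (a point): Turned wooden soldier with a flat-topped hat (25 mm cylinder, small brim) ending 47 mm above this point; otherwise as the gnome, same point and axes. Hangs in another slot of the rack and stays there.
- empty_slot (a point): Empty slot of the fixed wooden drying rack: hanging place in the slot, level with the rack's top, 85 mm above the table. The rack is a comb 236 mm long; three slots 80 mm apart in a row along this point's y, each 24 mm wide, open above and to the front (-x), from 30 mm before this point to 35 mm behind. A steel saucer lies below. A figure hung here has its body point 25 mm above this.
- paint_jar: Small paint jar, 40 mm in diameter, about 55 mm tall, on the table near the middle, between clamp and rack; origin under its base. Leave it.
- sanding_block: Cork sanding block 60 x 36 x 26 mm on the table near the middle, beyond the paint jar; origin under its centre. Leave it.

How it is judged (in metres and radians):
On the way, in this order (a step that is already met when the one before it is completed fails the run):
1. the gnome is pulled out of the clamp (z of gnome_body in the frame of clamp_mouth above 0.085 m), for 0.1 s.
2. the gnome hangs by its collar in the empty slot, let go (horizontal distance between gnome_body and empty_slot below 0.012 m and height (world z) of gnome_body between 0.106 and 0.114 m and angle between gnome_body's own z axis and vertical below 0.12 rad and linear speed of gnome below 0.02 m/s and contact force between the fingers and gnome below 0.1 N), for 0.2 s.
3. the doll's shank is in the clamp's bore, the plunger riding on it (z of doll_body in the frame of clamp_mouth between 0.03 and 0.055 m and angle between the z axis of doll_body and the z axis of clamp_mouth, either way round below 0.2 rad and value of joint plunger above -0.0015 m), for 0.02 s.
4. the doll's collar is down on the clamp's mouth (z of doll_body in the frame of clamp_mouth between 0.021 and 0.0285 m and distance between doll_body and clamp_mouth below 0.03 m and angle between the z axis of doll_body and the z axis of clamp_mouth, either way round below 0.12 rad and value of joint plunger above -0.0015 m), for 0.2 s.
At the end, for the whole second after the job is handed in: The doll is in the clamp, collar within 3.5 mm of the rim, within 0.12 rad of the bore's line, plunger gripping (joint above -0.0015). The gnome hangs in the once empty slot, within 12 mm of its point, upright (0.12 rad), collar on the rack (4 mm). Both at rest (20 mm/s) (all of step 4 and horizontal distance between gnome_body and empty_slot below 0.012 m and height (world z) of gnome_body between 0.106 and 0.114 m and angle between gnome_body's own z axis and vertical below 0.12 rad and linear speed of each of gnome, doll below 0.02 m/s); the robot touches nothing.
It fails at once if a figure falls or is laid on the table (height (world z) of any of doll_body, gnome_body below 0.06 m).
It fails at once if the soldier is moved from its place (20 mm) (distance of soldier_body from where it was at the start of the episode above 0.02 m).
It fails at once if the paint jar or the sanding block is moved (20 mm) (distance of any of paint_jar, sanding_block from where it was at the start of the episode above 0.02 m).
It also fails if it takes over 61 s, if anything falls off the work surface, if the arm or the gripper's body presses on something with over 40 N, if the wrist force passes 120 N, or if a joint passes its speed limit or range.

## Working session

There is one attempt and no reset: what is moved stays moved. The work goes in short steps, Python scripts to look and compute and a tool call to move; the robot and the scene stay as the last step left them, time stands still between calls to the robot, and variables do not carry over. Pictures are saved under pics/ and viewed, at most 11 in all, crops included, and the job is handed in when it is done.

Besides the shell and the picture viewer there is one more tool, called after "Call:" by a JSON object that holds its "method" and its "body", one argument or row to a line. arm_command: Moves the arm, as the interface text tells. Its arguments: {"type":"object","properties":{"rows":{"type":"array","items":{"type":"array","items":{"type":"number"}}},"claw":{"type":"number"}},"required":["rows"]}

```bash
mkdir -p pics; ls
cat > h.py <<'E'
import numpy as np, cv2
from workcell import ctrl
def cam(n,save=None):
    c=ctrl.read_camera(n)
    if save: cv2.imwrite('pics/'+save,cv2.cvtColor(c['image'],cv2.COLOR_RGB2BGR))
    return c
def ray(c,u,v):
    d=np.array(c['attitude'])@np.array([(u-c['cx'])/c['fx'],-(v-c['cy'])/c['fy'],-1])
    return np.array(c['origin']),d/np.linalg.norm(d)
def onz(c,u,v,z):
    o,d=ray(c,u,v); return o+d*(z-o[2])/d[2]
def tri(*a):
    A=np.zeros((3,3));b=np.zeros(3);R=[ray(*x) for x in a]
    for o,d in R:
        P=np.eye(3)-np.outer(d,d);A+=P;b+=P@o
    p=np.linalg.solve(A,b)
    return p,[round(1e3*np.linalg.norm((np.eye(3)-np.outer(d,d))@(p-o)),1) for o,d in R]
def proj(c,p):
    q=np.array(c['attitude']).T@(np.array(p)-c['origin']); return c['cx']+c['fx']*q[0]/-q[2], c['cy']-c['fy']*q[1]/-q[2]
E
python3 - <<'E'
from h import *
a=cam('scene','s0.png');b=cam('top','t0.png')
np.set_printoptions(precision=4,suppress=True)
for c in (a,b): print({k:v for k,v in c.items() if k!='image'})
print(ctrl.get_obs())
im=np.hstack([cv2.imread('pics/s0.png'),cv2.imread('pics/t0.png')])
E
```

```text
pics
{'fx': 541.974135150465, 'fy': 541.974135150465, 'cx': 283.38448482505345, 'cy': 207.6862469616486, 'origin': array([ 1.068 , -0.0527,  0.9825]), 'attitude': array([[ 0.1165, -0.8473,  0.5181],
       [ 0.9932,  0.0993, -0.061 ],
       [ 0.0002,  0.5217,  0.8531]])}
{'fx': 486.63719905746876, 'fy': 486.63719905746876, 'cx': 281.2024434684246, 'cy': 209.37680423705208, 'origin': array([ 0.3703, -0.0022,  0.9843]), 'attitude': array([[ 0.0067,  0.9852, -0.1715],
       [-1.    ,  0.0055, -0.0074],
       [-0.0064,  0.1716,  0.9852]])}
{'clock': 0.1, 'joint_pos': array([ 95.0369,   2.3361,   4.8098,  -0.0237, -92.561 , -19.1192]), 'joint_vel': array([-0.0066, -0.145 ,  0.1991,  0.0402,  0.0441, -0.0447]), 'joint_efforts': array([ -0.0051, -36.9343,  34.8282,   6.9516,  -0.0045,   0.    ]), 'ee_pos': array([0.1458, 0.5817, 0.2384]), 'orientation': array([[ 0.97  , -0.2433, -0.0003],
       [-0.2433, -0.97  , -0.0016],
       [ 0.0001,  0.0016, -1.    ]]), 'ft_force': array([ 0.9345, -0.2339, -0.3356]), 'wrist_torque': array([ 0.0012, -0.0435, -0.0312]), 'gripper_force': 0.0, 'opening': 0.08529913411241004}
```

View pics/s0.png

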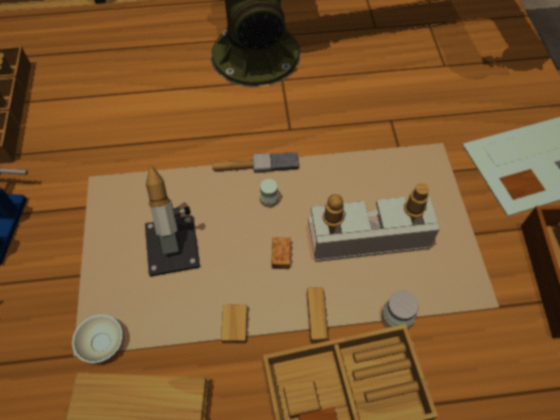

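View pics/t0.png

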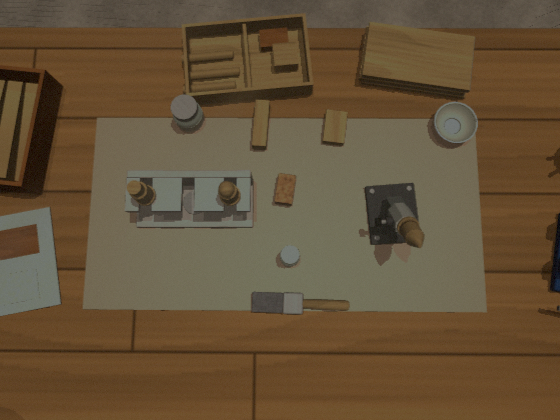

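The scene view shows the gnome in the clamp (hat tip near (155,170), clamp on the robot's right, -y). The doll (335,205) and soldier (418,195) hang at the ends of the rack, and the empty slot is in the middle (~372,220). I'll enlarge both areas.

Run:
```python
import cv2,numpy as np
s=cv2.imread('pics/s0.png');t=cv2.imread('pics/t0.png')
def crop(i,u,v,w,h,k): return cv2.resize(i[v:v+h,u:u+w],(w*k,h*k),interpolation=cv2.INTER_CUBIC)
a=crop(s,130,160,80,120,5);b=crop(t,355,175,80,120,5)[:600]
im=np.clip(np.hstack([a,b]).astype(float)*1.5,0,255); cv2.imwrite('pics/c1.png',im)
a=crop(s,300,175,150,90,5)[:300*2][:,:750];a=cv2.resize(a,(560,336));b=crop(t,115,160,150,80,4)[:,:560]
cv2.imwrite('pics/c2.png',np.clip(np.vstack([a,b[:264]]).astype(float)*1.4,0,255)); print(a.shape,b.shape)
```

```text
(336, 560, 3) (320, 560, 3)[ WARN:0@0.074] global loadsave.cpp:1063 imwrite_ Unsupported depth image for selected encoder is fallbacked to CV_8U.
```

View pics/c1.png

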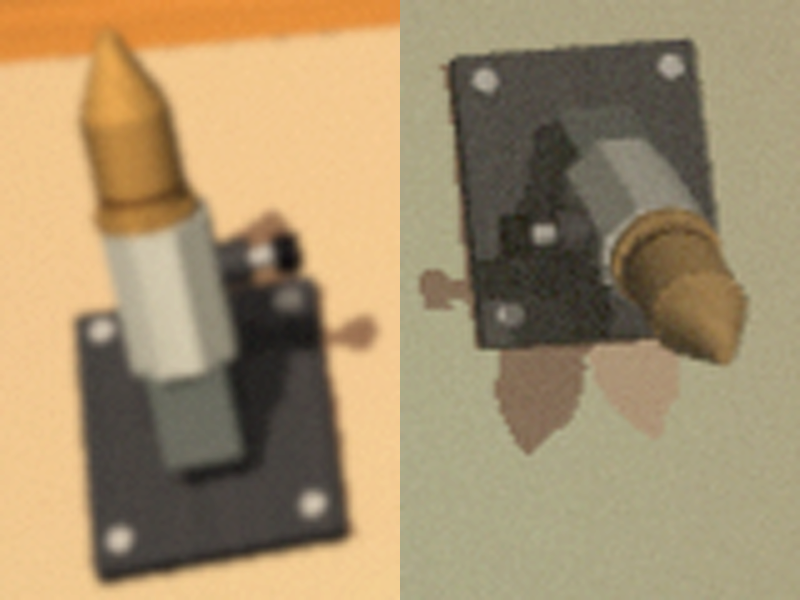

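View pics/c2.png

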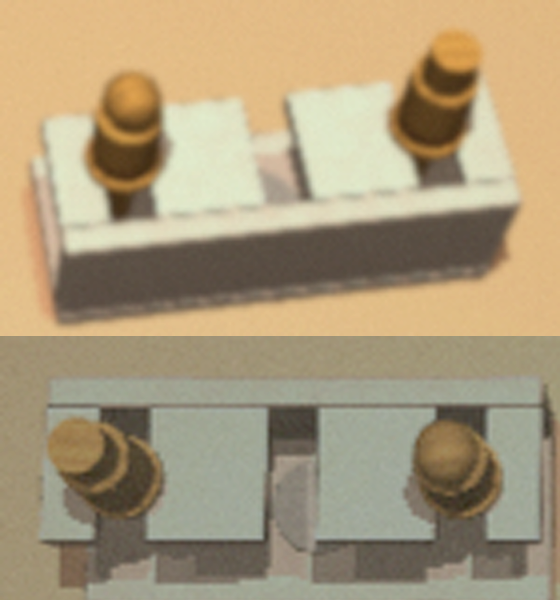

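```bash
cat > m.py <<'E'
from h import *
np.set_printoptions(precision=4,suppress=True)
s=cam('scene');t=cam('top')
f=lambda x,k,o:(x+.5)/k-.5+o
sc=lambda x,y:(s,f(x,5,130),f(y,5,160)); tc=lambda x,y:(t,f(x-400,5,355),f(y,5,175))
print('tip',tri(sc(107,30),tc(725,362)))
print('body',tri(sc(140,165),tc(672,280)))
ks=560/750*5
sr=lambda x,y:(s,f(x,ks,300),f(y,ks,175)); tr=lambda x,y:(t,f(x,4,115),f(y-336,4,160))
for n,b in [('s',[(102,331),(120,540),(312,503),(289,297)]),('t',[(485,80),(671,66),(510,315)])]:
    print('bolts',n,[onz(*(sc if n=='s' else tc)(*q),.012)[:2] for q in b])
print('T slot',[onz(*tr(*q),.085)[:2] for q in [(268,408),(318,408),(268,540),(318,540)]])
print('T plate corners',[onz(*tr(*q),.085)[:2] for q in [(50,378),(542,378),(540,540),(42,540)]])
print('S plate',[onz(*sr(*q),.085)[:2] for q in [(45,122),(68,238),(517,190),(243,98),(285,95),(262,210),(303,197)]])
print('doll head ctr',tri(sr(132,102),tr(447,453)),'doll collar T',onz(*tr(460,473),.088),'S',onz(*sr(125,168),.088))
print('sold hat top',tri(sr(457,50),tr(78,447)))
def fit(c,u0,v0,u1,v1):
    h=cv2.cvtColor(c['image'],cv2.COLOR_RGB2HSV)[v0:v1,u0:u1]; return h
E
python3 m.py
```

```text
tip (array([ 0.4502, -0.229 ,  0.163 ]), [np.float64(0.9), np.float64(0.9)])
body (array([ 0.4835, -0.2241,  0.1206]), [np.float64(0.0), np.float64(0.0)])
bolts s [array([ 0.49  , -0.2609]), array([ 0.586 , -0.2528]), array([ 0.5786, -0.1773]), array([ 0.4827, -0.1841])]
bolts t [array([ 0.5794, -0.179 ]), array([ 0.5857, -0.255 ]), array([ 0.4832, -0.1866])]
T slot [array([0.587 , 0.1941]), array([0.5872, 0.1704]), array([0.5234, 0.1915]), array([0.5236, 0.168 ])]
T plate corners [array([0.6012, 0.2988]), array([0.6024, 0.0642]), array([0.5241, 0.0638]), array([0.5228, 0.2978])]
S plate [array([0.5284, 0.0662]), array([0.5975, 0.0678]), array([0.5967, 0.2993]), array([0.5259, 0.1713]), array([0.5266, 0.1936]), array([0.593 , 0.1679]), array([0.588 , 0.1901])]
doll head ctr (array([0.5541, 0.1026, 0.1384]), [np.float64(0.7), np.float64(0.7)]) doll collar T [0.5554 0.1018 0.088 ] S [0.5623 0.1024 0.088 ]
sold hat top (array([0.5526, 0.2627, 0.1541]), [np.float64(1.1), np.float64(1.1)])
```

```bash
cat >> m.py <<'E'
from scipy.optimize import least_squares
def ax(th,l=35): l=np.radians(l);return np.array([-np.sin(l)*np.cos(th),-np.sin(l)*np.sin(th),np.cos(l)])
S=[sc(107,30),sc(126,118),sc(142,193)];T=[tc(725,362),tc(706,312),tc(672,250)]
def res(p):
    m=np.array([p[0],p[1],.105]);a=ax(p[2]);r=[]
    for Q in (S,T):
        c=Q[0][0]; b0=np.array(proj(c,m));b1=np.array(proj(c,m+.075*a));d=(b1-b0)/np.linalg.norm(b1-b0)
        r+=list(b1-Q[0][1:])
        for q in Q[1:]: w=np.array(q[1:])-b0; r.append(d[0]*w[1]-d[1]*w[0])
    return np.array(r+[(p[2]-np.radians(4.7))/np.radians(2)])
q=least_squares(res,[.493,-.225,.08]); print(q.x,np.degrees(q.x[2]),q.fun)
m=np.array([*q.x[:2],.105]);a=ax(q.x[2]);print('mouth',m,'axis',a,'body',m+.025*a)
# soldier/doll tool check
o=ctrl.get_obs();print(o['orientation'],o['ee_pos'])
E
python3 m.py|tail -8
```

```text
S plate [array([0.5284, 0.0662]), array([0.5975, 0.0678]), array([0.5967, 0.2993]), array([0.5259, 0.1713]), array([0.5266, 0.1936]), array([0.593 , 0.1679]), array([0.588 , 0.1901])]
doll head ctr (array([0.5541, 0.1026, 0.1384]), [np.float64(0.7), np.float64(0.7)]) doll collar T [0.5554 0.1018 0.088 ] S [0.5623 0.1024 0.088 ]
sold hat top (array([0.5526, 0.2627, 0.1541]), [np.float64(1.1), np.float64(1.1)])
[ 0.4948 -0.2263  0.0627] 3.590393873204623 [-0.9127 -0.4325  0.8281  0.8127 -0.0752 -1.2132 -1.1758 -1.4992 -0.5548]
mouth [ 0.4948 -0.2263  0.105 ] axis [-0.5725 -0.0359  0.8192] body [ 0.4805 -0.2272  0.1255]
[[ 0.9699 -0.2433 -0.0001]
 [-0.2433 -0.9699 -0.0006]
 [ 0.0001  0.0006 -1.    ]] [0.1459 0.5819 0.239 ]
```

Call:
{"method": "arm_command", "body": {
  "rows": [
    [42,40,-8,0,0,0],
    [42,40,-8,0,0,0],
    [42,40,-8,0,0,0],
    [42,40,-8,0,0,0],
    [42,40,-8,0,0,0],
    [42,40,-8,0,0,0],
    [42,40,-8,0,0,0],
    [42,40,-8,0,0,0],
    [42,40,-8,0,0,0],
    [42,40,-8,0,0,0],
    [42,40,-8,0,0,0],
    [0,0,0,0,0,10.3],
    [0,0,0,0,0,10.3],
    [0,0,0,0,0,10.3],
    [0,0,0,0,0,10.3],
    [0,0,0,0,0,10.3],
    [0,0,0,0,0,10.3],
    [0,0,0,0,0,10.3]
  ],
  "claw": 1
}}

```text
clock: 2.55
ee_pos: [0.487, 0.0428, 0.3274]
orientation: [[0.061, -0.998, 0.0], [-0.998, -0.061, 0.0], [-0.0, -0.0, -1.0]]
ft_force: [-0.1, -0.0, -0.1]
opening: 0.0854
gripper_force: 0.0
```

```bash
cat >> h.py <<'E'
from scipy.spatial.transform import Rotation as Ro
np.set_printoptions(precision=4,suppress=True)
TH=np.radians(4.5);M=np.array([.4945,-.225,.105])
def fr(th=None,l=35):  # clamp axis and tool R for it
    th=TH if th is None else th;l=np.radians(l)
    a=np.array([-np.sin(l)*np.cos(th),-np.sin(l)*np.sin(th),np.cos(l)]);x=np.array([np.sin(th),-np.cos(th),0])
    return a,np.column_stack([x,np.cross(-a,x),-a])
DOWN=np.column_stack([[0,-1,0],[-1,0,0],[0,0,-1.]])
def go(p,R):
    o=ctrl.get_obs();A=np.array(o['orientation'])
    print('at',o['ee_pos'],'t',o['clock'],'j',o['joint_pos'],'ft',o['ft_force'],o['opening'])
    print('shift now-axes mm',1e3*A.T@(p-o['ee_pos']),'after-turn axes',1e3*R.T@(p-o['ee_pos']),'turn',np.degrees(Ro.from_matrix(A.T@R).as_rotvec()))
E
python3 -c "
from h import *
a,R=fr(); go(M+.15*a,R)"
```

```text
at [0.487  0.0428 0.3274] t 2.55 j [  28.7212  -13.0086   -0.1612    0.002  -102.843   -25.2424] ft [-0.1031 -0.0252 -0.0857] 0.08538083679980259
shift now-axes mm [269.2586  94.7587  99.4695] after-turn axes [267.5261 138.5936  24.396 ] turn [34.9942 -0.312  -0.9897]
```

Call:
{"method": "arm_command", "body": {
  "rows": [
    [0,0,0,8.75,0,-0.3],
    [0,0,0,8.75,0,-0.3],
    [0,0,0,8.75,0,-0.3],
    [0,0,0,8.75,0,-0.2],
    [44.6,23,4,0,0,0],
    [44.6,23,4,0,0,0],
    [44.6,23,4,0,0,0],
    [44.6,23,4,0,0,0],
    [44.6,23,4,0,0,0],
    [44.6,23,4,0,0,0],
    [0,0,0,0,0,0],
    [0,0,0,0,0,0]
  ]
}}

```text
clock: 4.05
ee_pos: [0.4106, -0.2332, 0.2301]
orientation: [[0.083, -0.816, 0.572], [-0.997, -0.071, 0.043], [0.005, -0.573, -0.819]]
ft_force: [-0.5, 0.5, 0.4]
opening: 0.0855
gripper_force: 0.0
```

```bash
python3 -c "
from h import *
a,R=fr(); go(M+.15*a,R)
w=cam('wrist','w1.png');s=cam('scene','s1.png');
print(w['origin'],w['attitude'],w['fx'],w['cx'],w['cy'])
for k in (0,.03,.05,.075): print(k,proj(w,M+k*a),proj(s,M+k*a))
"
```

```text
at [ 0.4106 -0.2332  0.2301] t 4.05 j [-12.907  -44.7337 -33.7441 -10.5861 -67.5738  18.8674] ft [-0.5362  0.4914  0.3533] 0.08550346157636518
shift now-axes mm [-1.6278  2.6648  0.8386] after-turn axes [-1.6082  2.6759  0.841 ] turn [ 0.0105 -0.1036  0.3888]
[ 0.3392 -0.3071  0.3417] [[-0.8161  0.2333 -0.5287]
 [-0.0703 -0.9482 -0.3099]
 [-0.5736 -0.2158  0.7902]] 354.56619710252585 278.2690385019942 210.80504295094394
0 (np.float64(282.1470406034628), np.float64(199.4497130724714)) (np.float64(158.69211380726534), np.float64(201.92065404755115))
0.03 (np.float64(282.5695612849695), np.float64(208.92289007453567)) (np.float64(155.44423282404097), np.float64(187.4314773597829))
0.05 (np.float64(282.90631943339946), np.float64(216.47321763622898)) (np.float64(153.235747590979), np.float64(177.5791666010327))
0.075 (np.float64(283.40937230938573), np.float64(227.7519766276731)) (np.float64(150.42503464562475), np.float64(165.0402476276518))
```

View pics/w1.png

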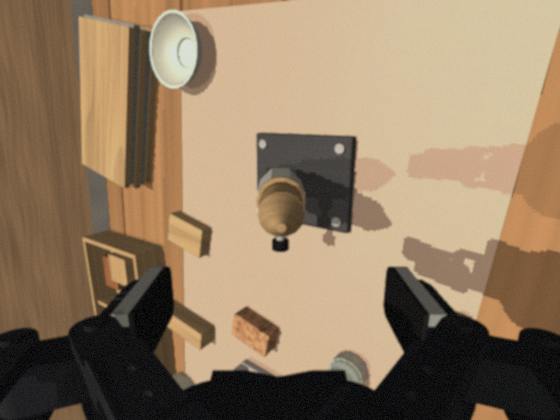

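The wrist view shows the gnome nearly end-on at about (281,205), with its tip near (281,235) and the plunger button at (280,243). I'll measure the outline numerically.

```bash
python3 -c "
import cv2,numpy as np
i=cv2.imread('pics/w1.png');c=i[155:260,235:335];cv2.imwrite('pics/c3.png',np.clip(1.5*cv2.resize(c,None,fx=5.7,fy=5.7,interpolation=cv2.INTER_CUBIC).astype(np.float32),0,255).astype(np.uint8))"
```

```text
(no output)
```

View pics/c3.png

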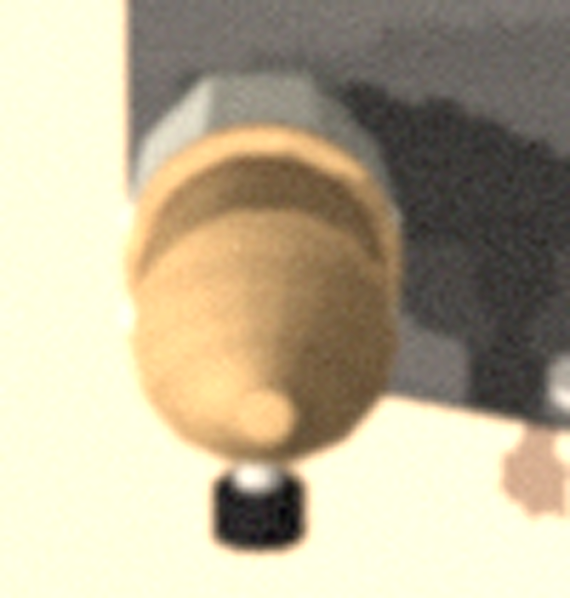

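The hat tip is at (281.4,226.9), against a prediction of (283.4,227.8), and the collar is centred within about 1 mm. The estimate is good, so I'm descending along the axis and gripping.

Call:
{"method": "arm_command", "body": {
  "rows": [
    [-0.3,0.4,21.5,0,0,0],
    [-0.3,0.4,21.5,0,0,0],
    [-0.3,0.4,21.5,0,0,0],
    [-0.3,0.4,21.5,0,0,0],
    [-0.2,0.2,21.5,0,0,0.2],
    [-0.2,0.2,21.5,0,0,0.2],
    [0,0,0,0,0,0],
    [0,0,0,0,0,0]
  ]
}}

```text
clock: 5.15
ee_pos: [0.4835, -0.2244, 0.1244]
orientation: [[0.082, -0.816, 0.573], [-0.997, -0.068, 0.045], [0.002, -0.575, -0.818]]
ft_force: [-0.1, -1.0, -0.1]
opening: 0.0851
gripper_force: 0.0
```

Call:
{"method": "arm_command", "body": {
  "rows": [
    [0,0,0,0,0,0],
    [0,0,0,0,0,0],
    [0,0,0,0,0,0],
    [0,0,0,0,0,0],
    [0,0,0,0,0,0],
    [0,0,0,0,0,0],
    [0,0,0,0,0,0],
    [0,0,0,0,0,0]
  ],
  "claw": 0
}}

```text
clock: 6.15
ee_pos: [0.4827, -0.2259, 0.1238]
orientation: [[0.079, -0.816, 0.572], [-0.997, -0.066, 0.044], [0.002, -0.574, -0.819]]
ft_force: [-5.7, 1.3, 4.3]
opening: 0.0326
gripper_force: 59.2
```

Call:
{"method": "arm_command", "body": {
  "rows": [
    [0,0,-3,0,0,0],
    [0,0,-5,0,0,0],
    [0,0,-6,0,0,0],
    [0,0,-6,0,0,0],
    [0,0,-6,0,0,0],
    [0,0,-6,0,0,0],
    [0,0,-6,0,0,0],
    [0,0,-6,0,0,0],
    [0,0,-6,0,0,0],
    [0,0,-6,0,0,0],
    [0,0,-6,0,0,0],
    [0,0,-6,0,0,0],
    [0,0,-6,0,0,0],
    [0,0,-6,0,0,0],
    [0,0,-6,0,0,0],
    [0,0,-4,0,0,0],
    [0,0,0,0,0,0],
    [0,0,0,0,0,0]
  ]
}}

```text
clock: 8.4
ee_pos: [0.4313, -0.2296, 0.1966]
orientation: [[0.079, -0.817, 0.572], [-0.997, -0.065, 0.044], [0.001, -0.573, -0.819]]
ft_force: [0.2, -0.2, -1.2]
opening: 0.0326
gripper_force: 60.0
```

```bash
python3 -c "
from h import *
a,R=fr(); go(np.array([.5555,.1815,.25]),DOWN)
o=ctrl.get_obs(); print(a@(o['ee_pos']-M)+.003)
s=cam('scene','s2.png');t=cam('top','t2.png')
i=np.hstack([cv2.imread('pics/s2.png')[130:280,100:230],cv2.imread('pics/t2.png')[150:300,350:480]])
cv2.imwrite('pics/c4.png',np.clip(1.4*cv2.resize(i,None,fx=3,fy=3,interpolation=cv2.INTER_CUBIC).astype(np.float32),0,255).astype(np.uint8))"
```

```text
at [ 0.4313 -0.2296  0.1966] t 8.4 j [-11.2587 -42.6621 -36.3834 -10.0544 -62.6744  17.7374] ft [ 0.2457 -0.1528 -1.1635] 0.03256502961093052
shift now-axes mm [-399.8964 -158.937    45.4524] after-turn axes [-411.0632 -124.1715  -53.4088] turn [-34.9676   1.3182   4.4133]
0.11435445622251966
```

View pics/c4.png

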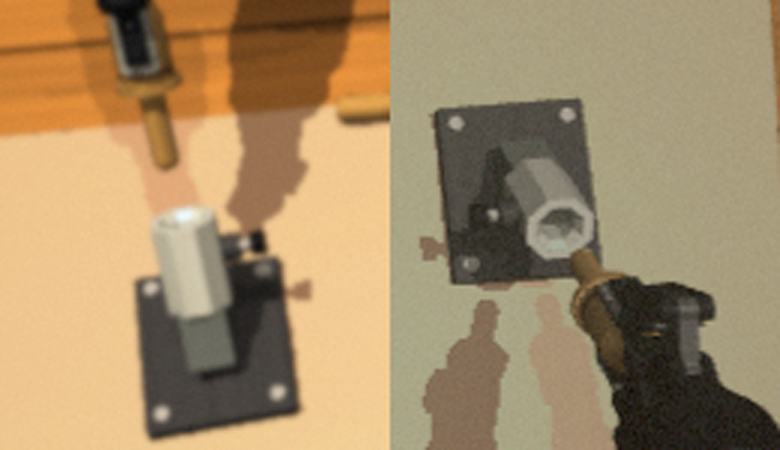

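The gnome is out and held straight along the tool axis. The empty clamp mouth is at scene (186,215) and top (560,230) in the crop.

```bash
python3 -c "
from h import *
s=cam('scene');t=cam('top')
f=lambda x,o:(x+.5)/3-.5+o
S=lambda x,y:(s,f(x,100),f(y,130));T=lambda x,y:(t,f(x-390,350),f(y,150))
print('mouth',tri(S(186,216),T(560,229)),onz(*S(186,216),.105),onz(*T(560,229),.105))
foot=tri(S(169,167),T(577,252));print('foot',foot)
o=ctrl.get_obs();A=np.array(o['orientation']);print('foot in tool mm',1e3*A.T@(foot[0]-o['ee_pos']))
c=tri(S(148,85),T(601,288));print('collar',c,1e3*A.T@(c[0]-o['ee_pos']))
"
```

```text
mouth (array([ 0.494 , -0.2215,  0.1049]), [np.float64(2.1), np.float64(2.1)]) [ 0.4946 -0.2194  0.105 ] [ 0.4939 -0.2236  0.105 ]
foot (array([ 0.4762, -0.2249,  0.1349]), [np.float64(0.6), np.float64(0.6)])
foot in tool mm [-1.2425 -1.6307 76.4245]
collar (array([ 0.4501, -0.2258,  0.1855]), [np.float64(1.2), np.float64(1.2)]) [-2.3412 -9.2406 19.9583]
```

Call:
{"method": "arm_command", "body": {
  "rows": [
    [0,-21.5,-30.7,0,0,0],
    [0,-21.5,-30.7,0,0,0],
    [0,0,0,-8.75,0.3,1.1],
    [0,0,0,-8.75,0.3,1.1],
    [0,0,0,-8.75,0.3,1.1],
    [0,0,0,-8.7,0.4,1.1],
    [-41,-12.4,0,0,0,0],
    [-41,-12.4,0,0,0,0],
    [-41,-12.4,0,0,0,0],
    [-41,-12.4,0,0,0,0],
    [-41,-12.4,0,0,0,0],
    [-41,-12.4,0,0,0,0],
    [-41,-12.4,0,0,0,0],
    [-41,-12.4,0,0,0,0],
    [-41,-12.4,0,0,0,0],
    [-41,-12.4,0,0,0,0],
    [0,0,0,0,0,0],
    [0,0,0,0,0,0],
    [0,0,0,0,0,0]
  ]
}}

```text
clock: 10.98
ee_pos: [0.5551, 0.1798, 0.2722]
orientation: [[-0.0, -1.0, 0.001], [-1.0, 0.0, 0.0], [-0.0, -0.001, -1.0]]
ft_force: [-0.8, -0.4, -0.6]
opening: 0.0325
gripper_force: 60.2
```

```bash
python3 -c "
from h import *
go(np.array([.5555,.1805,.19]),DOWN)
s=cam('scene','s3.png');t=cam('top','t3.png')
i=np.hstack([cv2.imread('pics/s3.png')[130:280,295:450],cv2.imread('pics/t3.png')[130:280,110:265]])
cv2.imwrite('pics/c5.png',np.clip(1.4*cv2.resize(i,None,fx=2.5,fy=2.5,interpolation=cv2.INTER_CUBIC).astype(np.float32),0,255).astype(np.uint8))"
```

```text
at [0.5551 0.1798 0.2722] t 10.975 j [ 37.6476   0.0836   6.0295   0.0363 -95.8887 -37.6555] ft [-0.7665 -0.3795 -0.5945] 0.03245797138356064
shift now-axes mm [-0.7049 -0.2907 82.2429] after-turn axes [-0.714  -0.3874 82.2425] turn [-0.0673  0.0064 -0.0116]
```

View pics/c5.png

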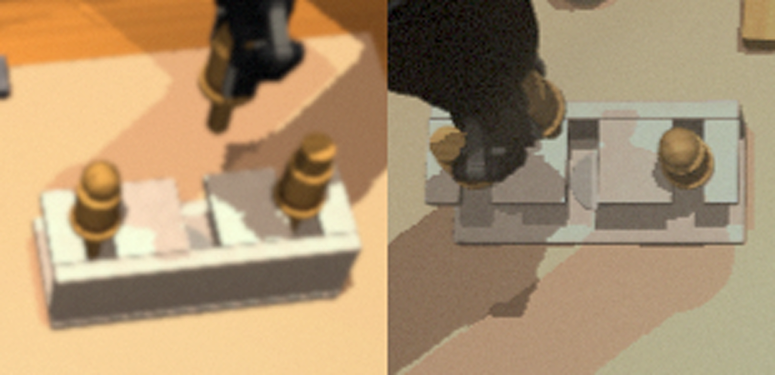

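The gnome hangs upright over the middle slot, with its foot at about (216,126) in the scene crop. I'm checking the lateral position numerically.

```bash
python3 -c "
from h import *
s=cam('scene')
f=lambda x,o:(x+.5)/2.5-.5+o
print(onz(s,f(216.5,295),f(124,130),.200), onz(s,f(217,295),f(85,130),.250), 'slot',onz(s,f(182,295),f(185,130),.085),onz(s,f(205,295),f(178,130),.085))
print('doll head',onz(s,f(101,295),f(180,130),.1425))
h=cv2.cvtColor(s['image'],cv2.COLOR_RGB2HSV)
for v in (171,173,175,177): print(v,[tuple(int(q) for q in h[v,u]) for u in range(374,390)])
"
```

```text
[0.5549 0.1801 0.2   ] [0.5568 0.1722 0.25  ] slot [0.5329 0.1755 0.085 ] [0.5287 0.1946 0.085 ]
doll head [0.5561 0.1028 0.1425]
171 [(14, 118, 167), (14, 117, 165), (14, 118, 166), (13, 117, 161), (14, 121, 141), (14, 131, 101), (16, 158, 71), (17, 167, 64), (17, 169, 68), (16, 163, 69), (16, 160, 67), (18, 169, 62), (16, 153, 65), (17, 161, 65), (17, 157, 65), (16, 152, 69)]
173 [(14, 117, 168), (14, 116, 167), (14, 118, 166), (14, 118, 156), (14, 123, 129), (15, 138, 83), (15, 146, 54), (17, 160, 51), (17, 175, 54), (16, 156, 59), (17, 170, 54), (17, 173, 53), (16, 155, 56), (16, 144, 71), (15, 130, 102), (14, 124, 130)]
175 [(14, 118, 168), (14, 117, 166), (14, 119, 163), (13, 121, 146), (14, 126, 107), (15, 146, 68), (15, 155, 51), (16, 164, 53), (16, 162, 55), (16, 172, 55), (19, 170, 51), (16, 159, 53), (15, 147, 64), (15, 134, 99), (14, 119, 141), (14, 117, 161)]
177 [(14, 120, 168), (13, 116, 167), (14, 119, 157), (14, 124, 130), (14, 135, 87), (16, 162, 55), (16, 161, 49), (16, 164, 53), (17, 170, 54), (16, 165, 54), (15, 162, 52), (16, 152, 57), (15, 139, 79), (15, 129, 117), (14, 121, 154), (13, 117, 166)]
```

Call:
{"method": "arm_command", "body": {
  "rows": [
    [-1.2,0,10,0,0,0],
    [0,0,14,0,0,0],
    [0,0,14,0,0,0],
    [0,0,14,0,0,0],
    [0,0,14,0,0,0],
    [0,0,14,0,0,0],
    [0,0,14,0,0,0],
    [0,0,14,0,0,0],
    [0,0,12,0,0,0],
    [0,0,12,0,0,0],
    [0,0,0,0,0,0]
  ]
}}

```text
clock: 12.5
ee_pos: [0.5547, 0.1815, 0.1385]
orientation: [[0.001, -1.0, -0.001], [-1.0, -0.001, -0.001], [0.001, 0.001, -1.0]]
ft_force: [-0.3, 0.1, -0.7]
opening: 0.0322
gripper_force: 60.2
```

Call:
{"method": "arm_command", "body": {
  "rows": [
    [0,0,8,0,0,0],
    [0,0,8,0,0,0],
    [0,0,6,0,0,0],
    [0,0,4,0,0,0],
    [0,0,3,0,0,0],
    [0,0,0,0,0,0],
    [0,0,0,0,0,0]
  ]
}}

```text
clock: 13.38
ee_pos: [0.5553, 0.1818, 0.1111]
orientation: [[0.001, -1.0, 0.001], [-1.0, -0.001, 0.0], [-0.0, -0.001, -1.0]]
ft_force: [0.1, 0.7, -0.0]
opening: 0.0325
gripper_force: 60.2
```

Call:
{"method": "arm_command", "body": {
  "rows": [
    [0,0,1.5,0,0,0],
    [0,0,1,0,0,0],
    [0,0,1,0,0,0],
    [0,0,0.5,0,0,0],
    [0,0,0,0,0,0],
    [0,0,0,0,0,0]
  ]
}}

```text
clock: 14.12
ee_pos: [0.5552, 0.1818, 0.1078]
orientation: [[0.001, -1.0, 0.001], [-1.0, -0.001, 0.0], [-0.0, -0.001, -1.0]]
ft_force: [-3.5, -0.6, 5.7]
opening: 0.0325
gripper_force: 60.7
```

Call:
{"method": "arm_command", "body": {
  "rows": [
    [0,0,0,0,0,0],
    [0,0,0,0,0,0],
    [0,0,0,0,0,0],
    [0,0,0,0,0,0],
    [0,0,0,0,0,0],
    [0,0,0,0,0,0]
  ],
  "claw": 0.75
}}

```text
clock: 14.88
ee_pos: [0.5552, 0.1817, 0.1068]
orientation: [[0.001, -1.0, 0.0], [-1.0, -0.001, -0.0], [0.0, -0.0, -1.0]]
ft_force: [-0.4, -0.1, 0.2]
opening: 0.064
gripper_force: 0.0
```

Call:
{"method": "arm_command", "body": {
  "rows": [
    [0,0,-10,0,0,0],
    [0,0,-20,0,0,0],
    [0,0,-20,0,0,0],
    [0,0,-20,0,0,0],
    [0,0,-20,0,0,0],
    [0,0,-20,0,0,0],
    [0,0,0,0,0,0]
  ]
}}

```text
clock: 15.75
ee_pos: [0.5558, 0.182, 0.2192]
orientation: [[0.001, -1.0, 0.004], [-1.0, -0.001, 0.002], [-0.002, -0.004, -1.0]]
ft_force: [0.9, -0.8, -0.7]
opening: 0.0641
gripper_force: 0.0
```

```bash
python3 -c "
from h import *
go(np.array([.5555,.102,.107]),DOWN)
w=cam('wrist','w6.png');s=cam('scene','s6.png');t=cam('top','t6.png')
i=np.hstack([cv2.imread('pics/s6.png')[130:280,295:450],cv2.imread('pics/t6.png')[130:280,110:265]])
cv2.imwrite('pics/c6.png',np.clip(1.4*cv2.resize(i,None,fx=2.5,fy=2.5,interpolation=cv2.INTER_CUBIC).astype(np.float32),0,255).astype(np.uint8))"
```

```text
at [0.5558 0.182  0.2192] t 15.75 j [ 37.7984  -0.2741   0.1459   0.0555 -90.1977 -37.7661] ft [ 0.8997 -0.7541 -0.693 ] 0.06405298223595665
shift now-axes mm [ 80.2206   0.8036 112.1001] after-turn axes [ 80.0401   0.3482 112.2313] turn [-0.2098  0.0924  0.032 ]
```

View pics/c6.png

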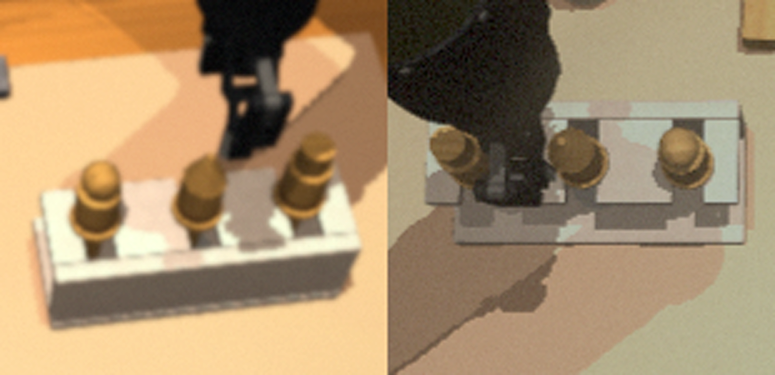

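The gnome hangs upright in the middle slot (collar at (200,215)), with the doll (98,200) and soldier (310,180) undisturbed. Next is the doll.

Call:
{"method": "arm_command", "body": {
  "rows": [
    [27,0,0,0,0,0],
    [27,0,0,0,0,0],
    [26,0.4,0,0,0,0],
    [0,0,12,0,0,0],
    [0,0,20,0,0,0],
    [0,0,20,0,0,0],
    [0,0,20,0,0,0],
    [0,0,20,0,0,0],
    [0,0,12,0,0,0],
    [0,0,8,0,0,0],
    [0,0,0,0,0,0],
    [0,0,0,0,0,0]
  ]
}}

```text
clock: 17.4
ee_pos: [0.5553, 0.1018, 0.1057]
orientation: [[0.001, -1.0, 0.002], [-1.0, -0.001, 0.0], [-0.0, -0.002, -1.0]]
ft_force: [0.2, -0.8, 0.4]
opening: 0.0642
gripper_force: 0.0
```

Call:
{"method": "arm_command", "body": {
  "rows": [
    [0,0,0,0,0,0],
    [0,0,0,0,0,0],
    [0,0,0,0,0,0],
    [0,0,0,0,0,0],
    [0,0,0,0,0,0],
    [0,0,0,0,0,0],
    [0,0,0,0,0,0]
  ],
  "claw": 0
}}

```text
clock: 18.27
ee_pos: [0.5552, 0.1018, 0.1056]
orientation: [[0.001, -1.0, 0.002], [-1.0, -0.001, 0.0], [-0.0, -0.002, -1.0]]
ft_force: [-0.3, 0.8, 5.8]
opening: 0.0326
gripper_force: 59.5
```

Call:
{"method": "arm_command", "body": {
  "rows": [
    [0,0,-4,0,0,0],
    [0,0,-10,0,0,0],
    [0,0,-16,0,0,0],
    [0,0,-16,0,0,0],
    [0,0,-16,0,0,0],
    [0,0,-16,0,0,0],
    [0,0,-16,0,0,0],
    [0,0,-16,0,0,0],
    [0,0,-16,0,0,0],
    [0,0,-16,0,0,0],
    [0,0,-16,0,0,0],
    [0,0,-5,0,0,0],
    [0,0,0,0,0,0]
  ]
}}

```text
clock: 19.9
ee_pos: [0.5548, 0.1018, 0.2679]
orientation: [[0.001, -1.0, 0.001], [-1.0, -0.001, 0.0], [-0.0, -0.001, -1.0]]
ft_force: [1.1, 0.3, -1.5]
opening: 0.0325
gripper_force: 59.5
```

```bash
python3 -c "
from h import *
M=np.array([.4943,-.2245,.105]);a,R=fr(); go(M+.12*a,R)"
```

```text
at [0.5548 0.1018 0.2679] t 19.9 j [ 30.7953  -2.9118   2.6488   0.0096 -95.5229 -30.7606] ft [ 1.0648  0.3484 -1.4513] 0.03254269611918937
shift now-axes mm [331.6795 129.3494  64.4997] after-turn axes [320.5903 163.8382 -35.8001] turn [34.9444 -1.3548 -4.3293]
```

Call:
{"method": "arm_command", "body": {
  "rows": [
    [0,0,0,8.74,-0.34,-1.08],
    [0,0,0,8.74,-0.34,-1.08],
    [0,0,0,8.74,-0.34,-1.08],
    [0,0,0,8.74,-0.34,-1.08],
    [40,20.5,-4.5,0,0,0],
    [40,20.5,-4.5,0,0,0],
    [40,20.5,-4.5,0,0,0],
    [40,20.5,-4.5,0,0,0],
    [40,20.5,-4.5,0,0,0],
    [40,20.5,-4.5,0,0,0],
    [40,20.5,-4.5,0,0,0],
    [40,20.3,-4.3,0,0,0],
    [0,0,0,0,0,0],
    [0,0,0,0,0,0]
  ]
}}

```text
clock: 21.65
ee_pos: [0.4253, -0.2295, 0.2025]
orientation: [[0.077, -0.817, 0.571], [-0.997, -0.063, 0.045], [-0.0, -0.573, -0.82]]
ft_force: [-0.3, 0.1, -0.4]
opening: 0.0326
gripper_force: 59.6
```

```bash
python3 -c "
from h import *
M=np.array([.4943,-.2245,.105]);a,R=fr(); go(M+.12*a,R)
w=cam('wrist','w7.png');s=cam('scene','s7.png');t=cam('top','t7.png')
i=np.hstack([cv2.resize(cv2.imread(f)[v:v+h,u:u+x],(400,600),interpolation=cv2.INTER_CUBIC) for f,u,v,x,h in [('pics/s7.png',130,165,60,90),('pics/t7.png',380,195,60,90)]])
cv2.imwrite('pics/c7.png',np.clip(1.4*i.astype(np.float32),0,255).astype(np.uint8))"
```

```text
at [ 0.4253 -0.2295  0.2025] t 21.65 j [-11.5017 -43.5094 -36.1598 -10.1124 -63.8117  17.6578] ft [-0.3278  0.0967 -0.4272] 0.03260459875707254
shift now-axes mm [ 0.4423 -0.7031 -0.437 ] after-turn axes [ 0.443  -0.703  -0.4365] turn [ 0.0544 -0.0206 -0.0703]
```

View pics/c7.png

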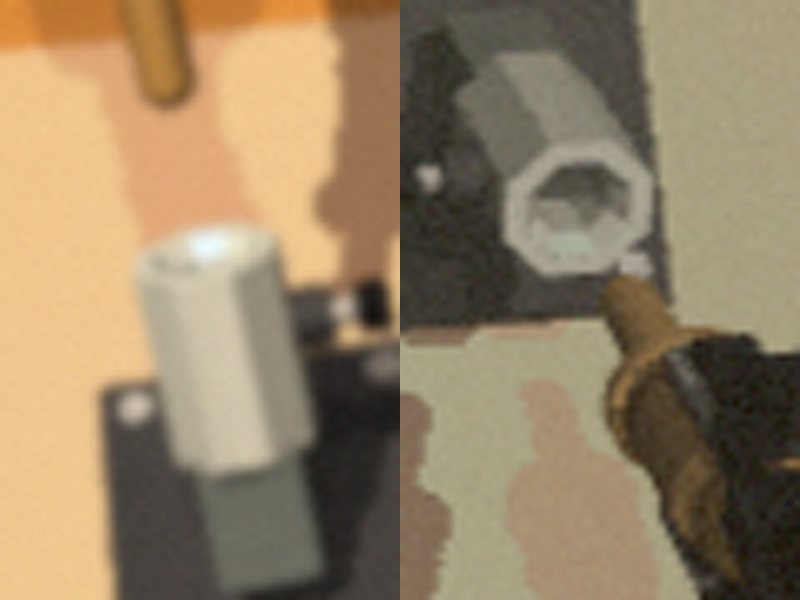

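Scene half: the mouth is at about (210,252) and the foot ball at about (166,80). Top half: the mouth is at (578,207) and the foot ball at about (637,300). From these I compute the lateral miss in tool axes.

```bash
python3 -c "
from h import *
s=cam('scene');t=cam('top');k=20/3
f=lambda x,o:(x+.5)/k-.5+o
S=lambda x,y:(s,f(x,130),f(y,165));T=lambda x,y:(t,f(x-400,380),f(y,195))
o=ctrl.get_obs();A=np.array(o['orientation']);p0=np.array(o['ee_pos'])
tl=lambda p:1e3*A.T@(p-p0)
m=tri(S(210,252),T(578,207));b=tri(S(166,80),T(637,300))
print('mouth',m,tl(m[0]));print('foot',b,tl(b[0]))
print('exp foot px');
for c,kx,g in ((s,(130,165),0),(t,(380,195),400)):
    for q in (p0+A@[0,0,.0676],p0+A@[0,0,.0756],M,[.4943,-.2225,.105]):
        u=proj(c,q);print(round(k*(u[0]+.5-kx[0])-.5+g),round(k*(u[1]+.5-kx[1])-.5),end=' | ')
    print()
# segment mouth octagon in the top view & shank edges in both
g=cv2.cvtColor(t['image'],cv2.COLOR_RGB2HSV)[210:245,393:430];
m=((g[...,1]<60)&(g[...,2]>95)).astype(np.uint8)
n,l,st,ce=cv2.connectedComponentsWithStats(m);print(st[1:][st[1:,4]>20],ce[1:][st[1:,4]>20])
for v in (240,243,246): print('t',v,[int(x) for x in cv2.cvtColor(t['image'],cv2.COLOR_RGB2HSV)[v,405:430,1]])
for v in (170,173,176): print('s',v,[int(x) for x in cv2.cvtColor(s['image'],cv2.COLOR_RGB2HSV)[v,145:168,2]])
"
```

```text
mouth (array([ 0.4949, -0.2223,  0.1037]), [np.float64(1.5), np.float64(1.5)]) [ -0.0886   0.7969 121.1141]
foot (array([ 0.4645, -0.2259,  0.1472]), [np.float64(1.2), np.float64(1.2)]) [ 1.1018  0.8171 67.9014]
exp foot px
165 79 | 171 105 | 194 249 | 203 248 | 
628 298 | 620 283 | 584 207 | 574 208 | 
[[  3   0  22  26 328]
 [ 25   0  11   8  36]
 [ 27  15  10  19  71]] [[13.1616 14.4055]
 [29.2778  2.9444]
 [31.0845 24.5915]]
t 240 [25, 54, 54, 42, 83, 115, 109, 119, 129, 129, 123, 122, 126, 127, 109, 54, 56, 59, 61, 63, 59, 60, 61, 62, 61]
t 243 [71, 52, 61, 57, 60, 74, 104, 120, 130, 119, 129, 134, 125, 127, 122, 123, 94, 63, 74, 74, 70, 58, 57, 61, 57]
t 246 [54, 55, 53, 61, 56, 52, 60, 83, 115, 119, 124, 146, 122, 129, 125, 121, 86, 90, 78, 73, 70, 44, 79, 32, 55]
s 170 [140, 142, 140, 134, 124, 119, 123, 127, 129, 125, 112, 98, 94, 113, 141, 153, 155, 155, 155, 156, 159, 163, 166]
s 173 [159, 160, 159, 158, 148, 127, 121, 125, 130, 127, 121, 109, 96, 102, 132, 153, 161, 163, 166, 169, 170, 173, 173]
s 176 [161, 160, 160, 159, 154, 140, 124, 121, 126, 128, 125, 116, 101, 93, 112, 144, 158, 164, 169, 171, 172, 172, 173]
```

Call:
{"method": "arm_command", "body": {
  "rows": [
    [-1.3,-0.2,4,0,0,0],
    [0,0,8,0,0,0],
    [0,0,8,0,0,0],
    [0,0,8,0,0,0],
    [0,0,8,0,0,0],
    [0,0,4,0,0,0],
    [0,0,4,0,0,0],
    [0,0,4,0,0,0],
    [0,0,4,0,0,0],
    [0,0,0,0,0,0]
  ]
}}

```text
clock: 23.15
ee_pos: [0.4554, -0.2257, 0.1604]
orientation: [[0.078, -0.817, 0.572], [-0.997, -0.064, 0.045], [-0.0, -0.573, -0.819]]
ft_force: [-0.0, -0.3, -0.6]
opening: 0.0324
gripper_force: 59.6
```

Call:
{"method": "arm_command", "body": {
  "rows": [
    [0,0,3,0,0,0],
    [0,0,3,0,0,0],
    [0,0,3,0,0,0],
    [0,0,0,0,0,0]
  ]
}}

```text
clock: 23.65
ee_pos: [0.4605, -0.2253, 0.153]
orientation: [[0.078, -0.817, 0.571], [-0.997, -0.064, 0.045], [-0.0, -0.573, -0.819]]
ft_force: [-0.6, -0.5, 0.3]
opening: 0.0331
gripper_force: 59.6
```

Call:
{"method": "arm_command", "body": {
  "rows": [
    [0,0,3,0,0,0],
    [0,0,3,0,0,0],
    [0,0,3,0,0,0],
    [0,0,3,0,0,0],
    [0,0,3,0,0,0],
    [0,0,0,0,0,0]
  ]
}}

```text
clock: 24.4
ee_pos: [0.469, -0.2249, 0.1405]
orientation: [[0.078, -0.817, 0.571], [-0.997, -0.064, 0.045], [0.0, -0.573, -0.82]]
ft_force: [0.4, -5.1, -1.6]
opening: 0.0325
gripper_force: 59.6
```

Call:
{"method": "arm_command", "body": {
  "rows": [
    [0,0,3,0,0,0],
    [0,0,3,0,0,0],
    [0,0,3,0,0,0],
    [0,0,3,0,0,0],
    [0,0,3,0,0,0],
    [0,0,3,0,0,0],
    [0,0,2,0,0,0],
    [0,0,0,0,0,0]
  ]
}}

```text
clock: 25.4
ee_pos: [0.4802, -0.2238, 0.1238]
orientation: [[0.078, -0.817, 0.571], [-0.997, -0.064, 0.045], [-0.0, -0.572, -0.82]]
ft_force: [0.7, -5.9, -1.4]
opening: 0.0326
gripper_force: 59.7
```

Call:
{"method": "arm_command", "body": {
  "rows": [
    [0,0,1,0,0,0],
    [0,0,1,0,0,0],
    [0,0,1,0,0,0],
    [0,0,0,0,0,0]
  ]
}}

```text
clock: 25.9
ee_pos: [0.482, -0.2238, 0.1215]
orientation: [[0.078, -0.817, 0.571], [-0.997, -0.064, 0.045], [-0.0, -0.573, -0.82]]
ft_force: [0.8, -5.0, -1.9]
opening: 0.0328
gripper_force: 59.7
```

Call:
{"method": "arm_command", "body": {
  "rows": [
    [0,0,1,0,0,0],
    [0,0,0,0,0,0]
  ]
}}

```text
clock: 26.15
ee_pos: [0.4824, -0.2239, 0.1212]
orientation: [[0.078, -0.817, 0.571], [-0.997, -0.064, 0.044], [0.0, -0.573, -0.82]]
ft_force: [-4.0, -5.6, 1.2]
opening: 0.0324
gripper_force: 60.1
```

Call:
{"method": "arm_command", "body": {
  "rows": [
    [0,0,0.7,0,0,0],
    [0,0,0.7,0,0,0],
    [0,0,0,0,0,0]
  ]
}}

```text
clock: 26.52
ee_pos: [0.4826, -0.2241, 0.1211]
orientation: [[0.078, -0.818, 0.57], [-0.997, -0.065, 0.044], [0.001, -0.572, -0.82]]
ft_force: [-14.6, -2.7, 9.3]
opening: 0.0326
gripper_force: 61.5
```

Call:
{"method": "arm_command", "body": {
  "rows": [
    [0,0,0,0,0,0],
    [0,0,0,0,0,0],
    [0,0,0,0,0,0],
    [0,0,0,0,0,0],
    [0,0,0,0,0,0],
    [0,0,0,0,0,0]
  ],
  "claw": 0.8
}}

```text
clock: 27.28
ee_pos: [0.4836, -0.2235, 0.1203]
orientation: [[0.078, -0.817, 0.572], [-0.997, -0.064, 0.045], [0.0, -0.574, -0.819]]
ft_force: [1.4, -0.0, -0.3]
opening: 0.0684
gripper_force: 0.0
```

Call:
{"method": "arm_command", "body": {
  "rows": [
    [0,0,-6,0,0,0],
    [0,0,-16,0,0,0],
    [0,0,-16,0,0,0],
    [0,0,-16,0,0,0],
    [0,0,-16,0,0,0],
    [0,0,-16,0,0,0],
    [0,0,-16,0,0,0],
    [40,-12,-18,0,0,0],
    [40,-12,-18,0,0,0],
    [40,-12,-18,0,0,0],
    [0,0,0,0,0,0],
    [0,0,0,0,0,0]
  ]
}}

```text
clock: 28.78
ee_pos: [0.4329, -0.3477, 0.2683]
orientation: [[0.078, -0.817, 0.571], [-0.997, -0.063, 0.045], [-0.001, -0.573, -0.819]]
ft_force: [-0.1, 1.3, -0.1]
opening: 0.0687
gripper_force: 0.0
```

```bash
python3 -c "
from h import *
M=np.array([.4943,-.2232,.105]);a,R=fr(); go(M+.12*a,R)
s=cam('scene','s8.png');t=cam('top','t8.png')
k=lambda p:(round(p[0]),round(p[1]))
im=[cv2.resize(cv2.imread(f)[v:v+h,u:u+x],None,fx=z,fy=z,interpolation=cv2.INTER_CUBIC) for f,u,v,x,h,z in [('pics/s8.png',125,160,65,75,5),('pics/t8.png',385,190,65,75,5),('pics/s8.png',300,170,140,44,5)]]
i=np.zeros((595,700,3),np.uint8);i[:375,:325]=im[0];i[:375,330:655]=im[1];i[375:595]=im[2]
cv2.imwrite('pics/c8.png',np.clip(1.4*i.astype(np.float32),0,255).astype(np.uint8))
for z in (0,.005,.025,.072):
  print(z,[((np.array(proj(c,M+z*a))+.5-np.array(o))*5-.5+[g,0]).round() for c,o,g in ((s,(125,160),0),(t,(385,190),330))])"
```

```text
at [ 0.4329 -0.3477  0.2683] t 28.775 j [-31.6276 -23.7512 -13.8353 -20.8711 -71.658   37.6814] ft [-0.0851  1.339  -0.102 ] 0.06867637613905256
shift now-axes mm [-119.2315   35.5835   54.5286] after-turn axes [-119.2809   35.5082   54.4695] turn [ 0.0322  0.0188 -0.0509]
0 [array([175., 211.]), array([438., 181.])]
0.005 [array([173., 199.]), array([441., 187.])]
0.025 [array([162., 150.]), array([457., 213.])]
0.072 [array([136.,  34.]), array([495., 278.])]
```

View pics/c8.png

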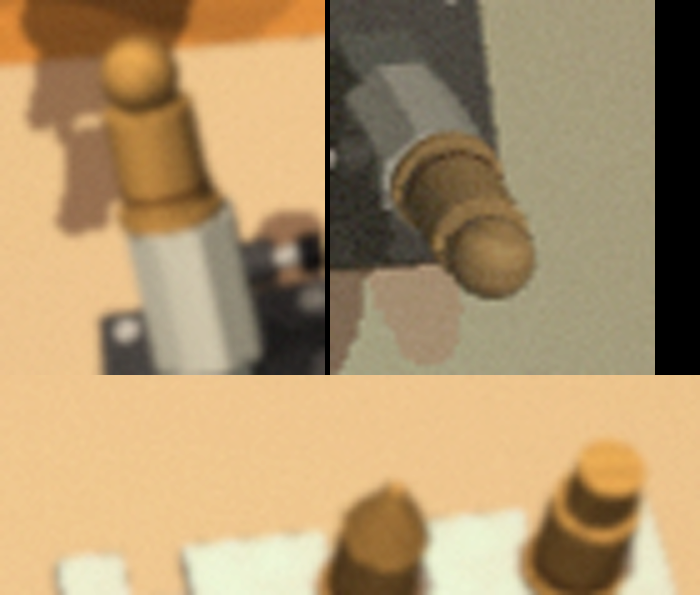

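The doll's collar is flush on the rim: its head top is at (138,34), predicted (136,34). The gnome and soldier hang in place, so I'm handing in.

```bash
python3 -c "
from workcell import ctrl
print(ctrl.close_job())"
```

```text
the job is handed in; nothing more can be done
None
```

The job is handed in (no verdict was returned): the gnome hangs in the once-empty slot, the doll sits in the clamp with its collar on the rim, and the arm was clear at about 29 s of the 61 s limit.

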